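# Close the balance's draught shield and tare it

## Task

The laboratory balance is to be tared with the crucible on its pan, out of any draught: with the fingertips gently push the open glass side door and the open glass top door of its draught shield fully shut, in either order, and only then press the wide tare key right down and let it come up again. Push the door handles from behind without taking them between the fingers, and do not press the round on/off key. Nothing is picked up: the crucible must not be touched, and the things standing round the balance stay where they are.

Things in the scene. Friction and masses are not known exactly. Their poses are not given: they have to be found in the camera images.
- balance: White bench balance, fixed, 295 mm deep, 208 mm wide. Origin on the worktop below the centre of its pan; x points to its rear, y to its left, z up. In front (x -185 to -63 mm) a low console, top at z 44 mm, with two keys and behind them a sloped display hood (x -120 to -70 mm, up to z 70 mm). Behind it stands the glass draught shield. Both doors shut by sliding forwards, along the balance's -x.
- pan (a point): Centre of the weighing pan's top face (x 0, y 0, z 69 mm in the balance frame; pan 76 mm across). The glass shield round it: x -78 to 70 mm, y -96 to 84 mm, frame and top pane up to z 206 mm, front stop lip up to z 208 mm; a solid tower behind it (x 74 to 108 mm, z 200 mm). Front and left panes are fixed.
- side_door (a joint): Opening of the glass door on the right (-y) side, in m: 0 = fully shut against the front post, grows as it slides backwards (+x of the balance), 0.085 at most. It slides with a friction of about 1.5 N and stays where it is left.
- side_handle (a point): Centre of the side door's handle: upright black finger bar outside the pane near its front edge, 10 mm thick in the sliding direction, 54 mm tall (z 150 to 204 mm). The pane's outer face is at y -92 mm, the guide rail's at -96 mm, the bar's free edge at y -128 mm, this point at y -111 mm, z 177 mm (balance frame); at x -48 mm when shut. To shut, push it forwards from behind.
- top_door (a joint): Opening of the glass top door, in m: 0 = fully shut against the front lip, grows as it slides backwards (+x of the balance), 0.085 at most. Friction about 1.5 N; stays where it is left.
- top_handle (a point): Centre of the top door's handle: black finger bar across the middle of the pane near its front edge, 64 mm long across (balance y), 10 mm thick in the sliding direction, standing up from the pane (z 206 mm) to z 234 mm. This point is at y 0, z 220 mm (balance frame); at x -48 mm when shut. To shut, push it forwards from behind.
- tare_key (a joint): Travel of the tare key in m: 0 = up, 0.004 = fully down; it springs back. It begins to move at about 1.6 N and is fully down at about 4.8 N; it counts as pressed beyond 0.003.
- tare_top (a point): Centre of the top face of the tare key: the wide oblong white key, 22 mm by 64 mm (long across the balance), at the right of the console (balance x -152 mm, y -50 mm), top at z 51.5 mm, pressed straight down.
- power_key (a joint): Travel of the on/off key in m, 0 = up, 0.004 = down. Must not be pressed.
- power_top (a point): Centre of the top face of the on/off key: the round white key of 24 mm diameter at the left of the console (balance x -152 mm, y 60 mm), top at z 51.5 mm.
- crucible: White porcelain crucible, loose, 44 mm across, 36 mm tall, standing on the steel pan (76 mm across, top at z 69 mm) inside the shield. Origin at the centre of its underside.
- jar: Bystander, loose: sample jar with a white cap, 45 mm across, 63 mm tall, to the left of the balance. Origin at the centre of its underside.
- scoop: Bystander, loose: white sample scoop lying to the right of the balance, 43 x 147 x 18 mm, its length along its own y. Origin under its middle.
- weight: Bystander, loose: small brass knob weight, 21 mm across, 24 mm tall, to the right of the balance. Origin at the centre of its underside.
- spare_crucible: Bystander, loose: a second white crucible, 44 mm across, 36 mm tall, standing on the worktop to the left of the balance. Origin at the centre of its underside.

How it is judged:
By the outcome, as a careful person would: the job done as asked, in the order asked, and still so for the second after the job is handed in, with the robot touching nothing.
It also fails if it takes over 51 s, if anything falls off the work surface, if the arm or the gripper's body presses on something with over 40 N, if the wrist force passes 120 N, or if a joint passes its speed limit or range.

## Robot

A 6-joint arm with a two-finger parallel gripper is mounted at the origin on a cart in front of the work surface, level with it; the furniture and walls round the work are solid. World frame = base frame: x ahead of the robot, y to its left, z up, the work surface at z = 0. Lengths are in m, angles in rad, forces in N, time in s.
With the tool pointing down it reaches from about 0.225 to 0.875 m from the base axis. Payload 3.4 kg.
Tool frame: the origin (TCP) lies at the very end of the fingers, on their centre line; the grasp point (between the pads) lies 19 mm behind it; z points along the fingers, y is the direction in which the jaws open and shut (so a half turn about z gives the same grasp; the last joint's range is limited). The gripper opens to 85 mm and grips with 20 to 120 N. Pads are 22 mm wide; open, the fingers measure 114 mm over their backs; the gripper's body (76 mm by 85 mm) begins 54 mm behind the grasp point. The pads swing forward as they close: fully open they stand 13 mm farther back than shut.
Start: joints at [1.032, 0.276, 1.505, -0, 1.361, -0.121], TCP at [0.233, 0.526, 0.207] pointing down, gripper open.
Joint ranges: [-2.89, 2.89], [-0.75, 2.08], [0.22, 2.7], [-1.18, 4.32], [0.11, 2.71], [-2.7, 2.7]. Speed limits (rad/s): [2.57, 2.57, 3.14, 3.14, 3.14, 3.14].

## Interface

Orientations are given as a unit quaternion [w, x, y, z].
In Python, from rig import telemetry, imaging, manip, finder gives the robot as it stands.
- The arm moves only by the tool arm_command, never from a script. Its argument "steps" is a list of rows, each a list of 3 entries, a list of its own where there are three numbers: the turn, a rotation vector about the world's x, y, z in rad, then the shift along the world's x, y, z in mm, then the closure in counts, from 0 (fully open) to 255 (shut). In form: [[[rx, ry, rz], [dx, dy, dz], grip], ...]. A call has 1 to 20 rows; each row shifts and turns the commanded pose from where the row before left it; what a row does not reach is not made up. A row lasts 1/8 s, in which the tool goes at most 62.5 mm and 10.7 degrees, less where a joint would pass 70% of its speed; a pose out of reach is approached as far as the arm can. A call is refused whole if a number of a shift passes 62.5 or a number of a turn 0.188, either way. A call with a gripper value outside its range is refused whole. The fingers move at their own pace and stop on an object; "newtons" is the grip in N (left out, the last holds). Time passes only in rows, so rows that do not move let the fingers close. It gives the time, the measured TCP pose, the force and the opening at its end, in the units of the state.
- telemetry.get_state(): the state, without advancing time (a new reading comes with each control period).
- imaging.get_image(name): name is "scene" or "top" or "wrist"; returns the picture (400x640x3 uint8, blue, green, red); there is no depth.
- imaging.camera_params(name): a dict with "intrinsics" (3x3 intrinsics, pixels), "R" (3x3) and "t" (3): a world point X has camera coordinates R X + t. Camera axes: x right, y down, z forward; pixel columns grow to the right and rows downward; lengths in m; the calibration is good to about 2 mm. A picture is of the moment at which its call begins: read the wrist's pose just before it. camera_params takes no time and is no camera call; for the wrist camera it gives the pose at the moment of the call.
- manip.sign_off(): hands the job in, once; it reports no verdict.
Trained networks look in the newest picture that a camera, given by its name, has taken for a name from the list of things; names that differ only in an ending like _2 or _b are one class to them, and where a whole thing is asked for, a point or a joint stands for the part that bears it (a point fixed in the world has none). Each returns a list of dicts, best first, with "score" (0 to 1); they miss things now and then, are a little off and sometimes report something else, mostly with a low value. They report only what shows in the picture. A call takes as long as a camera call.
- finder.cut_out(camera, thing): "pixels" (400x640 bool, what is visible of it) and "extent" ([left, top, width, height] in pixels, round what is visible of it).
The state is a dict: "clock": time; "qpos": joint angles; "qd": joint speeds; "effort": joint torques, N m; "position": TCP position; "ee_rot": TCP orientation; "contact_force": force on the tool from outside, world axes, zero at the start; "moment": the same for the moment, N m; "width": finger opening in m.
Only numpy, scipy, OpenCV 4.12 (cv2) and the standard library are available. Lean on these libraries where they do the work, as an engineer would, in place of code of your own. Each camera call takes 0.05 s, during which the arm holds its last target.

## Working session

There is one attempt and no reset: what is moved stays moved. The work goes in short steps, Python scripts to look and compute and a tool call to move; the robot and the scene stay as the last step left them, time stands still between calls to the robot, and variables do not carry over. Pictures are saved under pics/ and viewed, and the job is handed in when it is done.

Besides the shell and the picture viewer there is one more tool, called after "Emit:" as name(argument=value, ...), one argument or row to a line, values as JSON. arm_command: Moves the arm, as the interface text tells. Its arguments: {"type":"object","properties":{"steps":{"type":"array"},"newtons":{"type":"number"}},"required":["steps"]}

```bash
mkdir -p pics; ls; python3 - <<'E'
from rig import telemetry, imaging, manip, finder
import cv2
s=telemetry.get_state();print(s)
for n in ("scene","top"):
    im=imaging.get_image(n);cv2.imwrite(f"pics/{n}0.png",im)
    p=imaging.camera_params(n);print(n,p)
E
```

```text
pics
{'clock': 0.0, 'qpos': array([ 1.03200690e+00,  2.76603410e-01,  1.50612885e+00,  9.35509956e-06,
        1.36071278e+00, -1.21025627e-01]), 'qd': array([ 6.64290069e-04,  9.42796618e-05, -2.79097125e-04, -3.27820331e-04,
       -1.21115528e-03,  5.37501593e-04]), 'effort': array([-3.00860076e-03, -4.16769111e+01, -2.45802552e+01, -3.66975546e-04,
        1.09451966e-02,  2.43815848e-07]), 'position': array([0.23300543, 0.52504509, 0.20583667]), 'ee_rot': array([-3.04372622e-04,  2.07367105e-01,  9.78262759e-01, -8.74764176e-04]), 'contact_force': array([0.32304052, 0.79074872, 0.15472145]), 'moment': array([ 0.00050474, -0.0581637 ,  0.00175864]), 'width': 0.0854146039549528}
scene {'intrinsics': array([[424.02530356,   0.        , 314.97493993],
       [  0.        , 424.02530356, 194.71952346],
       [  0.        ,   0.        ,   1.        ]]), 'R': array([[ 0.97289445, -0.23019179, -0.02209374],
       [-0.16965862, -0.64558717, -0.74460268],
       [ 0.15713799,  0.72816821, -0.6671422 ]]), 't': array([-0.5971477 ,  0.09462466,  1.1302635 ])}
top {'intrinsics': array([[428.5378007 ,   0.        , 321.79494442],
       [  0.        , 428.5378007 , 200.19245379],
       [  0.        ,   0.        ,   1.        ]]), 'R': array([[ 0.13418323, -0.99083122, -0.01575923],
       [-0.78116214, -0.09597687, -0.61690692],
       [ 0.60973811,  0.09508908, -0.78687833]]), 't': array([-0.23704598,  0.50626272,  0.77110883])}
```

View pics/scene0.png

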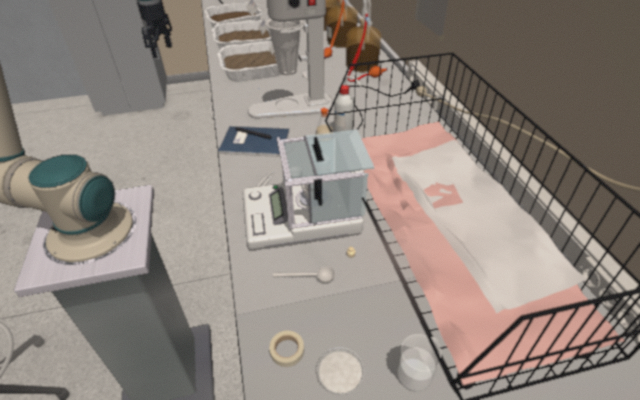

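View pics/top0.png

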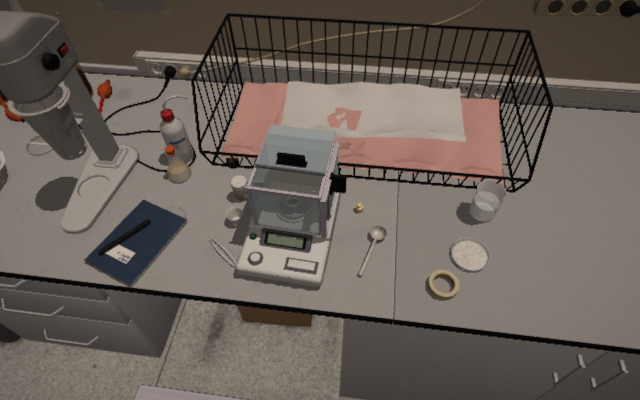

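```bash
python3 - <<'E'
from rig import telemetry, imaging, manip, finder
import cv2,numpy as np
for n in ("scene","top"):
    im=cv2.imread(f"pics/{n}0.png")
    for t in ("balance","tare_top","power_top","side_handle","top_handle","crucible"):
        r=finder.cut_out(n,t)
        for d in r[:2]:
            ys,xs=np.nonzero(d["pixels"]);print(n,t,round(d["score"],2),d["extent"],xs.mean().round(1),ys.mean().round(1),len(xs))
im=cv2.imread("pics/top0.png")[110:290,210:410];cv2.imwrite("pics/top0z.png",cv2.resize(im,None,fx=3.3,fy=3.3,interpolation=cv2.INTER_CUBIC))
im=cv2.imread("pics/scene0.png")[120:260,230:390];cv2.imwrite("pics/scene0z.png",cv2.resize(im,None,fx=4,fy=4,interpolation=cv2.INTER_CUBIC))
E
```

```text
scene tare_top 0.68 [251.1, 215.0, 12.0, 14.8] 257.3 223.2 150
scene power_top 0.54 [249.6, 191.6, 7.9, 8.2] 254.1 194.6 48
scene side_handle 0.7 [306.8, 170.4, 63.6, 48.2] 336.7 198.4 2295
scene top_handle 0.59 [304.9, 131.1, 66.2, 45.1] 336.7 152.4 2367
scene top_handle 0.51 [245.1, 129.7, 129.5, 121.4] 310.3 191.4 11116
scene crucible 0.7 [252.7, 215.2, 7.5, 15.5] 257.4 223.0 124
scene crucible 0.52 [300.9, 183.2, 10.9, 12.8] 305.0 189.4 50
top balance 0.69 [235.1, 127.9, 109.9, 160.0] 292.0 206.5 13054
top tare_top 0.57 [287.1, 257.8, 27.1, 15.4] 300.5 265.0 240
top power_top 0.39 [248.1, 252.8, 13.5, 7.7] 254.5 257.3 73
top power_top 0.19 [234.3, 127.8, 113.5, 157.9] 292.0 206.3 13150
top side_handle 0.65 [325.7, 160.6, 18.9, 57.0] 334.8 187.7 456
top top_handle 0.87 [253.9, 126.5, 78.0, 52.8] 295.4 150.4 3109
top top_handle 0.17 [288.3, 259.6, 25.5, 11.2] 301.3 265.0 217
```

View pics/top0z.png

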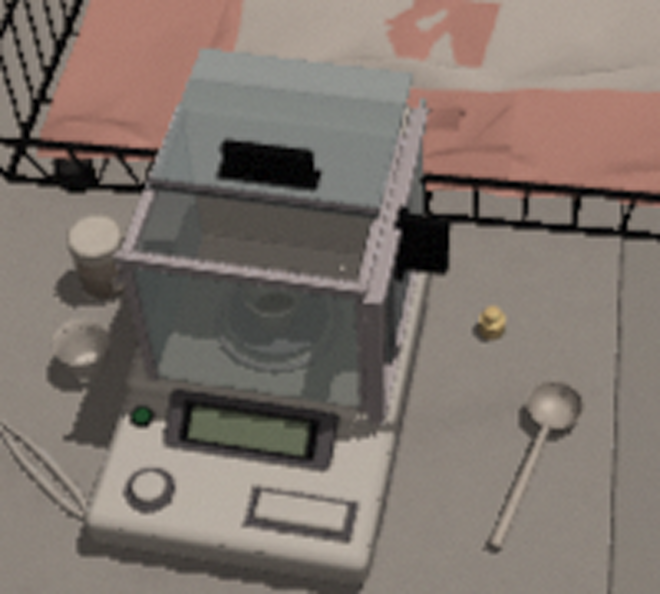

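View pics/scene0z.png

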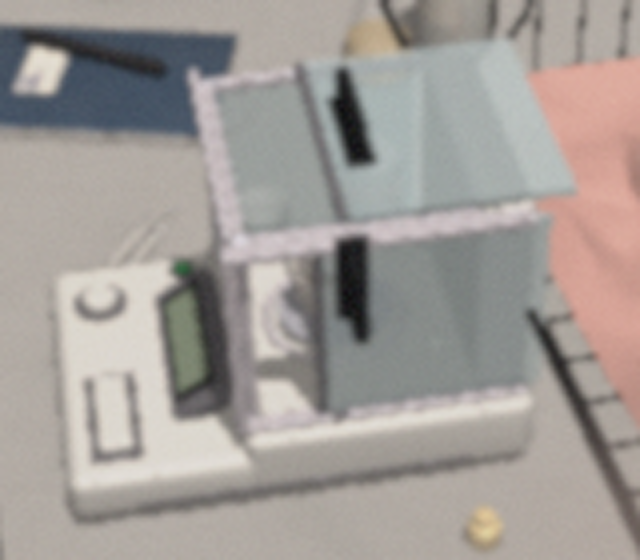

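```bash
cat > h.py <<'E'
import numpy as np,cv2,json
from rig import telemetry, imaging, manip, finder
def proj(n,X):
    p=imaging.camera_params(n);c=np.asarray(X)@p["R"].T+p["t"];u=c@p["intrinsics"].T;return u[:,:2]/u[:,2:]
def b2w(q,X):
    X=np.atleast_2d(X);c,s=np.cos(q[2]),np.sin(q[2]);return np.c_[q[0]+c*X[:,0]-s*X[:,1],q[1]+s*X[:,0]+c*X[:,1],X[:,2]]
def boxl(a,b):
    import itertools
    P=np.array(list(itertools.product(*zip(a,b))));E=[(i,j) for i in range(8) for j in range(i+1,8) if bin(i^j).count("1")==1];return P/1000,E
def overlay(n,q,ds,dt,fn,crop,f,im=None):
    im=imaging.get_image(n) if im is None else im
    l,t,r,b=crop;im=cv2.resize(im[t:b,l:r],None,fx=f,fy=f,interpolation=cv2.INTER_CUBIC)
    S,T=ds*1000,dt*1000
    for a,bb,col in [((-78,-96,206),(70,84,206),(0,255,0)),((-163,-82,51.5),(-141,-18,51.5),(0,0,255)),((-164,48,51.5),(-140,72,51.5),(0,0,255)),((-185,-104,44),(110,104,44),(255,255,0)),
      ((-53+S,-128,150),(-43+S,-92,204),(0,255,255)),((-53+T,-32,206),(-43+T,32,234),(255,0,255))]:
        P,E=boxl(a,bb);u=(proj(n,b2w(q,P))-[l,t]+.5)*f
        for i,j in E: cv2.line(im,tuple(map(int,u[i])),tuple(map(int,u[j])),col,1)
    cv2.imwrite(fn,im)
E
python3 - <<'E'
from h import *
from scipy.optimize import least_squares
T=lambda u,v:(210+u/3.3-.35,110+v/3.3-.35);S=lambda u,v:(230+u/4-.4,120+v/4-.4)
obs=[("top",T(301,511),(-152,-50,51.5)),("top",T(151,488),(-152,60,51.5)),("top",T(122,255),(-78,84,206)),
("scene",S(116,417),(-152,-50,51.5)),("scene",S(101,299),(-152,60,51.5)),("scene",S(192,72),(-78,84,206)),
]
# handles with unknown openings
H=[("top",T(222,143),(-53,32,234),1),("top",T(316,158),(-53,-32,234),1),("scene",S(374,163),(-43,-32,206),1),
("top",T(449,220),(-43,-128,204),0),("top",T(446,272),(-53,-128,150),0),("scene",S(356,340),(-53,-128,150),0)]
def f(p):
    q=p[:3];r=[]
    for n,o,X in obs: r+=list(proj(n,b2w(q,np.array(X)/1000))[0]-o)
    for n,o,X,k in H:
        Y=np.array(X)/1000;Y[0]+=p[3+k];r+=list(proj(n,b2w(q,Y))[0]-o)
    return np.array(r)
s=least_squares(f,[.5,0,0,.06,.06],loss="soft_l1");print(s.x.round(4));print(f(s.x).reshape(-1,2).round(1))
json.dump(list(s.x),open("q.json","w"))
overlay("top",s.x[:3],s.x[3],s.x[4],"pics/ot.png",(210,110,410,290),4)
overlay("scene",s.x[:3],s.x[3],s.x[4],"pics/os.png",(230,120,390,260),4)
E
```

```text
[ 0.5915 -0.092  -0.0532  0.0423  0.0626]
[[ 0.6 -0.8]
 [-0.  -1.2]
 [-2.2  1.6]
 [-0.2 -1.9]
 [ 0.3 -0.9]
 [-0.9  0.1]
 [-0.2  0.6]
 [-0.5 -0.3]
 [ 0.3 -0.3]
 [ 1.4 -0.9]
 [ 0.9  2.2]
 [ 0.1  2.1]]
```

View pics/ot.png

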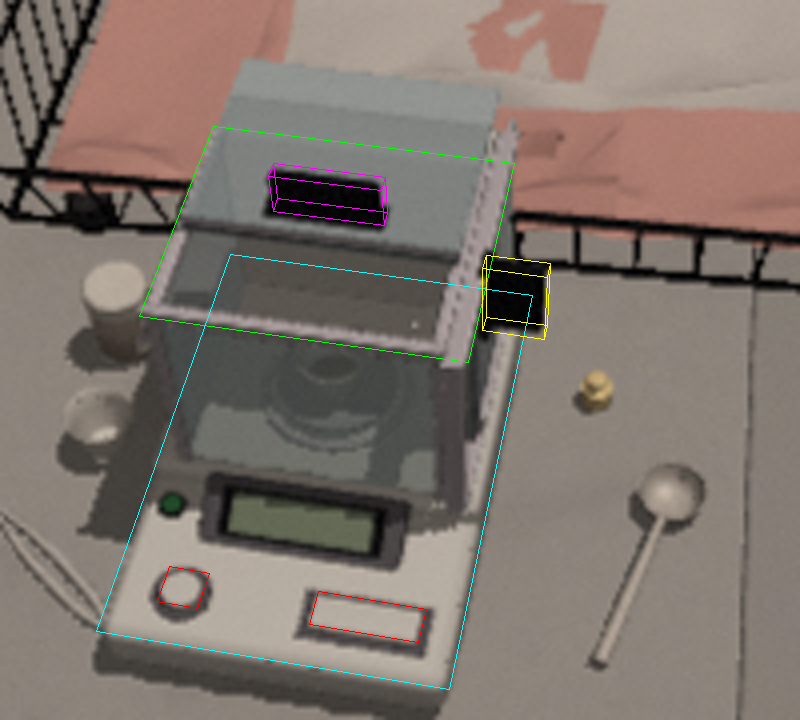

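View pics/os.png

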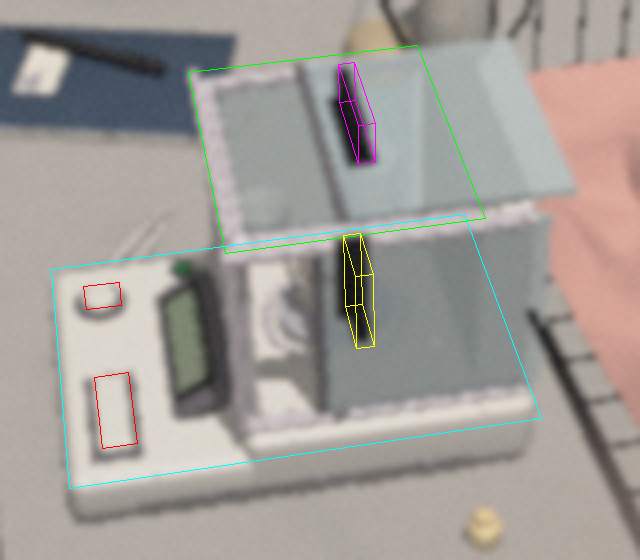

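```bash
python3 - <<'E'
from h import *
def bp(n,u,z):
    p=imaging.camera_params(n);d=p["R"].T@(np.linalg.inv(p["intrinsics"])@[u[0],u[1],1]);o=-p["R"].T@p["t"];return (o+d*(z-o[2])/d[2]).round(3)
print("mixer base",[bp("top",u,0) for u in [(68,222),(135,155),(95,150)]])
print("bottle",bp("top",(178,178),0),bp("top",(190,150),0))
print("cage fr",[bp("top",u,0) for u in [(200,160),(515,185)]],[bp("scene",u,0) for u in [(460,385),(362,190)]])
print("cage corner top scene",[bp("scene",u,z) for u in [(455,378)] for z in (0,.1,.2)])
q=json.load(open("q.json"))[:3]
ds,dt=json.load(open("q.json"))[3:]
for nm,X in dict(top=(-.048+dt,0,.22),topb=(-.043+dt+.03,0,.22),side=(-.048+ds,-.117,.18),sideb=(-.043+ds+.03,-.117,.18),tare=(-.152,-.05,.0515)).items(): print(nm,b2w(q,X).round(4))
E
```

```text
mixer base [array([0.512, 0.506, 0.   ]), array([0.768, 0.428, 0.   ]), array([0.774, 0.558, 0.   ])]
bottle [0.696 0.269 0.   ] [0.808 0.271 0.   ]
cage fr [array([0.772, 0.228, 0.   ]), array([ 0.785, -0.672,  0.   ])] [array([ 0.752, -0.61 ,  0.   ]), array([ 0.747, -0.029,  0.   ])]
cage corner top scene [array([ 0.749, -0.596,  0.   ]), array([ 0.709, -0.633,  0.1  ]), array([ 0.668, -0.67 ,  0.2  ])]
top [[ 0.606  -0.0928  0.22  ]]
topb [[ 0.641  -0.0946  0.22  ]]
side [[ 0.5795 -0.2085  0.18  ]]
sideb [[ 0.6145 -0.2104  0.18  ]]
tare [[ 0.437  -0.1338  0.0515]]
```

Emit:
arm_command(
  steps=[
    [[0, 0, 0], [0, 0, 40], 255],
    [[0, 0, 0], [0, 0, 40], 255],
    [[0, 0, 0], [0, 0, 40], 255],
    [[0, 0, 0.028], [13, -40, 0], 255],
    [[0, 0, 0.028], [13, -40, 0], 255],
    [[0, 0, 0.028], [13, -40, 0], 255],
    [[0, 0, 0.028], [13, -40, 0], 255],
    [[0, 0, 0.028], [13, -40, 0], 255],
    [[0, 0, 0.028], [13, -40, 0], 255],
    [[0, 0, 0.028], [13, -40, 0], 255],
    [[0, 0, 0.028], [13, -40, 0], 255],
    [[0, 0, 0.028], [13, -40, 0], 255],
    [[0, 0, 0.028], [13, -40, 0], 255],
    [[0, 0, 0.028], [13, -40, 0], 255],
    [[0, 0, 0.028], [13, -40, 0], 255],
    [[0, 0, 0.028], [13, -40, 0], 255],
    [[0, 0, 0], [0, -30, 0], 255],
    [[0, 0, 0], [0, 0, 0], 255],
  ],
  newtons=30,
)

```text
clock: 3.05
position: [0.4024, -0.0259, 0.3266]
ee_rot: [-0.0, 0.029, 1.0, -0.0]
contact_force: [-0.1, -0.7, -0.3]
width: -0.0001
```

```bash
python3 - <<'E'
from h import *
s=telemetry.get_state();print(s["position"],s["ee_rot"],s["qpos"].round(3),s["contact_force"],s["width"])
im=imaging.get_image("wrist");cv2.imwrite("pics/w1.png",im)
print(imaging.camera_params("wrist"))
q=json.load(open("q.json"))
overlay("wrist",q[:3],q[3],q[4],"pics/w1o.png",(0,0,640,400),1.25,im)
E
```

```text
[ 0.40240309 -0.02594163  0.32661043] [-1.59448017e-04  2.87489713e-02  9.99586648e-01 -7.31913600e-05] [-0.237 -0.04   1.587 -0.     1.595 -1.75 ] [-0.14102511 -0.6907129  -0.30116275] -7.105882421067423e-05
{'intrinsics': array([[349.54751369,   0.        , 319.88822021],
       [  0.        , 349.54751369, 197.8833067 ],
       [  0.        ,   0.        ,   1.        ]]), 'R': array([[ 5.54245159e-02,  9.98462801e-01,  3.96684685e-04],
       [ 9.60137598e-01, -5.34060992e-02,  2.74378536e-01],
       [ 2.73977947e-01, -1.48264257e-02, -9.61621683e-01]]), 't': array([ 0.00211865, -0.45619165,  0.3853775 ])}
```

View pics/w1o.png

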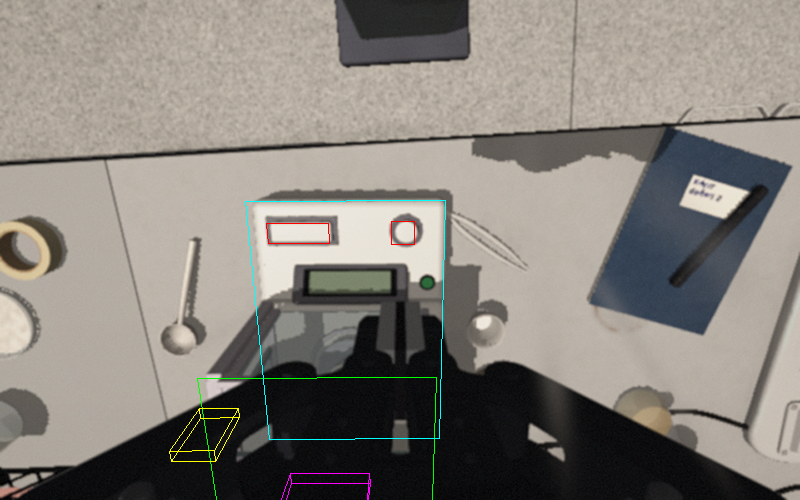

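Emit:
arm_command(
  steps=[
    [[0, 0, 0], [35, -10, 0], 255],
    [[0, 0, 0], [35, -10, 0], 255],
    [[0, 0, 0], [35, -10, 0], 255],
    [[0, 0, 0], [35, -10, 0], 255],
    [[0, 0, 0], [35, -10, 0], 255],
    [[0, 0, 0], [35, -10, 0], 255],
    [[0, 0, 0], [33, -9, 0], 255],
    [[0, 0, 0], [0, 0, -20], 255],
    [[0, 0, 0], [0, 0, -25], 255],
    [[0, 0, 0], [0, 0, -25], 255],
    [[0, 0, 0], [0, 0, 0], 255],
  ],
)

```text
clock: 4.47
position: [0.6441, -0.0913, 0.2546]
ee_rot: [-0.002, 0.026, 1.0, 0.001]
contact_force: [0.9, -0.6, -0.2]
width: -0.0
```

```bash
python3 - <<'E'
from h import *
s=telemetry.get_state();print(s["position"],s["ee_rot"],s["contact_force"])
q=json.load(open("q.json"))
overlay("top",q[:3],q[3],q[4],"pics/t2.png",(210,60,410,210),4)
overlay("scene",q[:3],q[3],q[4],"pics/s2.png",(230,80,390,220),4)
im=imaging.get_image("wrist");cv2.imwrite("pics/w2.png",im)
overlay("wrist",q[:3],q[3],q[4],"pics/w2.png",(0,0,640,400),1.25,im)
for n in ("top","scene"): print(n,proj(n,[s["position"]]))
E
```

```text
[ 0.64412837 -0.09130417  0.25459071] [-2.37460899e-03  2.60309931e-02  9.99657877e-01  9.37164483e-04] [ 0.94434411 -0.59459342 -0.16740663]
top [[292.9997449  135.02540213]]
scene [[334.11240384 132.81615035]]
```

View pics/t2.png

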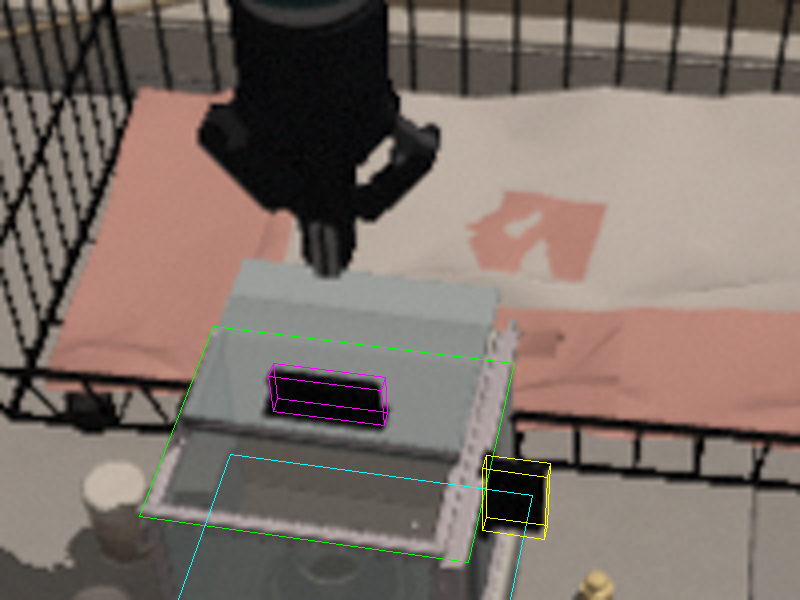

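View pics/s2.png

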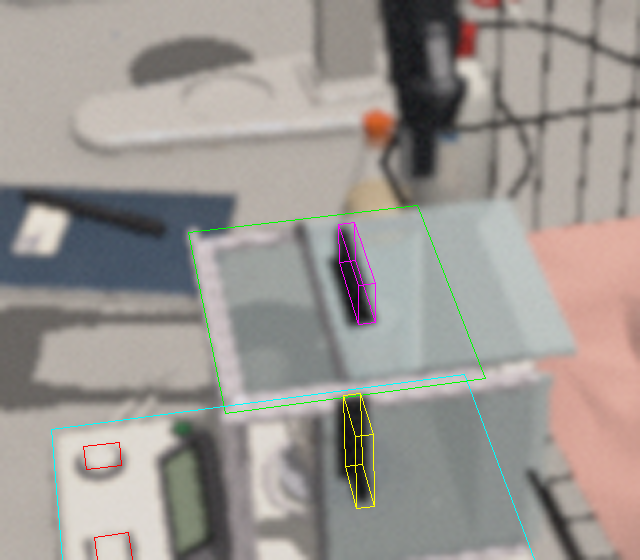

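View pics/w2.png

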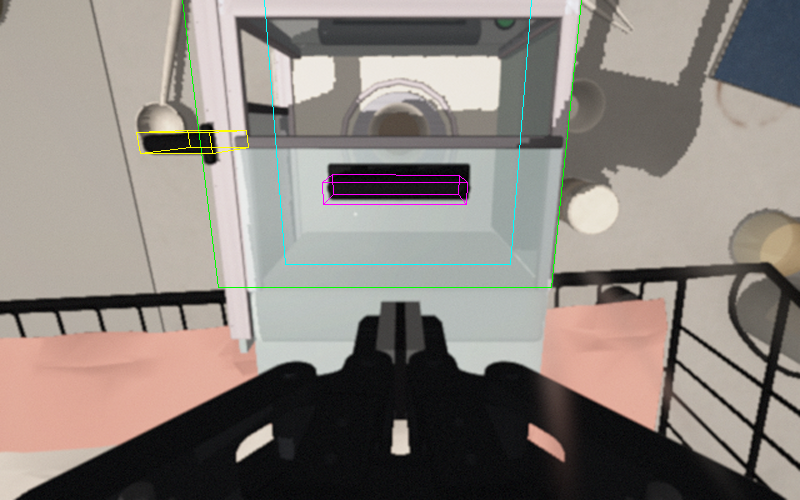

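```bash
python3 - <<'E'
from h import *
s=telemetry.get_state();P=s["position"]
im=imaging.get_image("wrist")
pts=[P+[0,0,h] for h in (0,.01,.02,.04)]
u=proj("wrist",pts);print(u*1.25)
for n,f,c in (("top",6,(260,60,330,170)),("scene",6,(310,60,370,150))):
    im=imaging.get_image(n);l,t,r,b=c
    im=cv2.resize(im[t:b,l:r],None,fx=f,fy=f,interpolation=cv2.INTER_CUBIC)
    for x in (proj(n,pts)-[l,t]+.5)*f: cv2.circle(im,tuple(map(int,x)),3,(0,0,255),-1)
    cv2.imwrite(f"pics/z_{n}.png",np.clip(im.astype(float)*1.5,0,255).astype(np.uint8))
a=cv2.imread("pics/z_top.png");b=cv2.imread("pics/z_scene.png")
h=max(a.shape[0],b.shape[0]);pad=lambda i:cv2.copyMakeBorder(i,0,h-i.shape[0],0,0,0)
o=np.hstack([pad(a),pad(b)]);cv2.imwrite("pics/z.png",cv2.resize(o,None,fx=.85,fy=.85))
E
```

```text
[[400.13257532 297.30770126]
 [400.13043839 307.11533321]
 [400.12804922 318.08063383]
 [400.12231161 344.41386125]]
```

View pics/z.png

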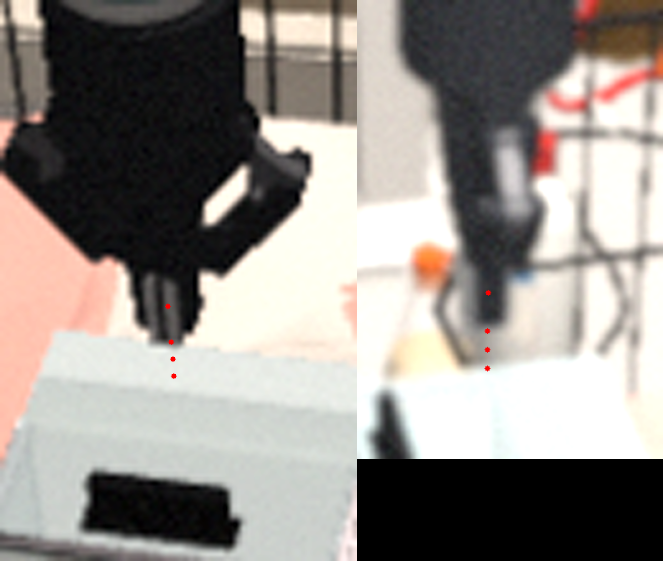

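Emit:
arm_command(
  steps=[
    [[0, 0, 0], [0, 0, -20], 255],
    [[0, 0, 0], [0, 0, -20], 255],
    [[0, 0, 0], [0, 0, 0], 255],
    [[0, 0, 0], [0, 0, 0], 255],
  ],
)

```text
clock: 5.28
position: [0.646, -0.0936, 0.2179]
ee_rot: [0.001, 0.027, 1.0, -0.0]
contact_force: [-0.8, 0.3, 0.3]
width: -0.0001
```

```bash
cat > z.py <<'E'
from h import *
import sys
s=telemetry.get_state();P=s["position"];print(P,s["contact_force"])
pts=[P+[0,0,h] for h in (0,.01,.02,.04)]
o=[]
for n,f,c in (("top",5,(255,90,325,190)),("scene",5,(305,80,390,180))):
    im=imaging.get_image(n);l,t,r,b=c
    im=cv2.resize(im[t:b,l:r],None,fx=f,fy=f,interpolation=cv2.INTER_CUBIC)
    for x in (proj(n,pts)-[l,t]+.5)*f: cv2.circle(im,tuple(map(int,x)),2,(0,0,255),-1)
    o.append(np.clip(im.astype(float)*1.4,0,255).astype(np.uint8))
cv2.imwrite(sys.argv[1],np.hstack(o))
cv2.imwrite(sys.argv[1].replace(".png","w.png"),imaging.get_image("wrist"))
E
python3 z.py pics/z3.png
```

```text
[ 0.6459651  -0.09363808  0.21794309] [-0.75099281  0.34575441  0.26150031]
```

View pics/z3.png

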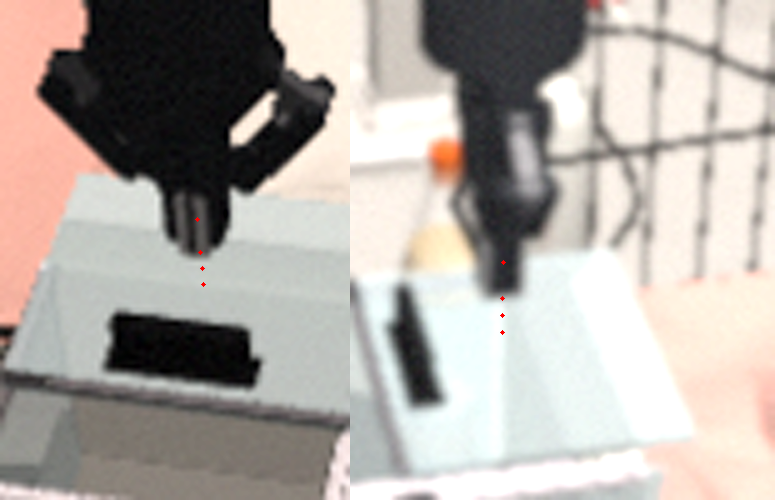

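View pics/z3w.png

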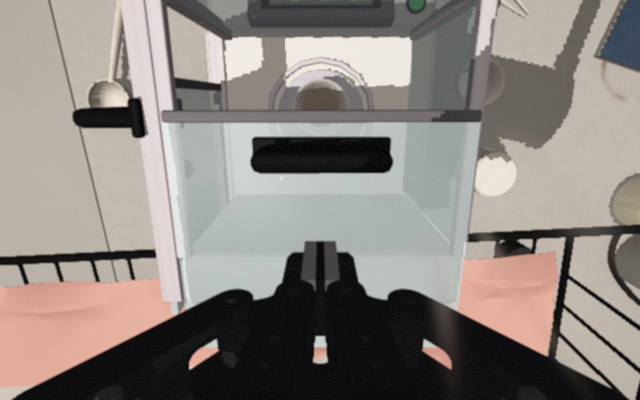

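Emit:
arm_command(
  steps=[
    [[0, 0, 0], [0, 0, 4], 255],
    [[0, 0, 0], [-8, 0, 0], 255],
    [[0, 0, 0], [-8, 1, 0], 255],
    [[0, 0, 0], [-8, 0, 0], 255],
    [[0, 0, 0], [-6, 1, 0], 255],
    [[0, 0, 0], [-5, 0, 0], 255],
    [[0, 0, 0], [-5, 0, 0], 255],
    [[0, 0, 0], [-3, 0, 0], 255],
    [[0, 0, 0], [0, 0, 0], 255],
  ],
)

```text
clock: 6.55
position: [0.6022, -0.0915, 0.2208]
ee_rot: [0.0, 0.027, 1.0, 0.0]
contact_force: [0.5, -0.0, -0.4]
width: -0.0003
```

```bash
python3 z.py pics/z4.png
```

```text
[ 0.6022296  -0.09145998  0.22076465] [ 0.501401   -0.04811176 -0.44714305]
```

View pics/z4.png

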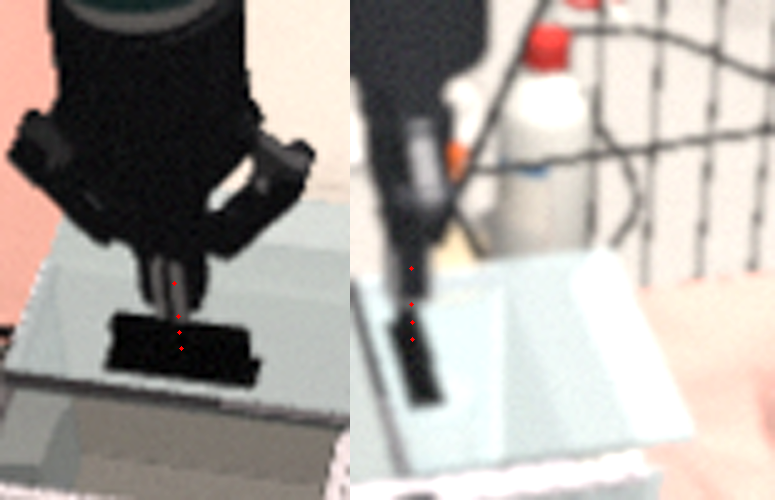

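View pics/z4w.png

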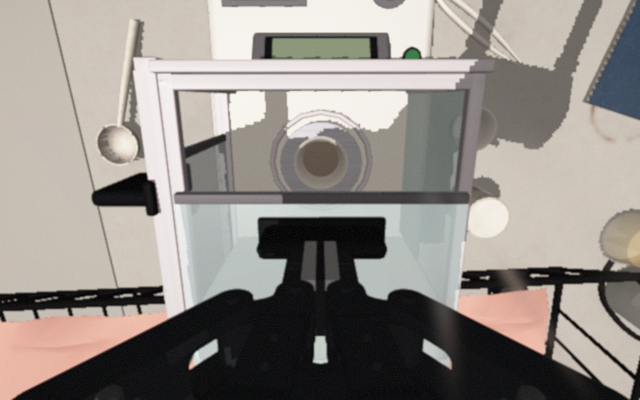

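Emit:
arm_command(
  steps=[
    [[0, 0, 0], [0, 0, 6], 255],
    [[0, 0, 0], [20, -1, 0], 255],
    [[0, 0, 0], [20, -1, 0], 255],
    [[0, 0, 0], [0, 0, -8], 255],
    [[0, 0, 0], [0, 0, -8], 255],
    [[0, 0, 0], [0, 0, -4], 255],
    [[0, 0, 0], [0, 0, -4], 255],
    [[0, 0, 0], [0, 0, -3], 255],
    [[0, 0, 0], [0, 0, 0], 255],
  ],
)

```text
clock: 7.82
position: [0.6421, -0.0934, 0.1996]
ee_rot: [-0.0, 0.027, 1.0, 0.0]
contact_force: [0.7, -0.4, 0.1]
width: 0.0001
```

```bash
python3 z.py pics/z5.png
```

```text
[ 0.64213548 -0.09340537  0.19961595] [ 0.71485171 -0.40415394  0.10410383]
```

View pics/z5.png

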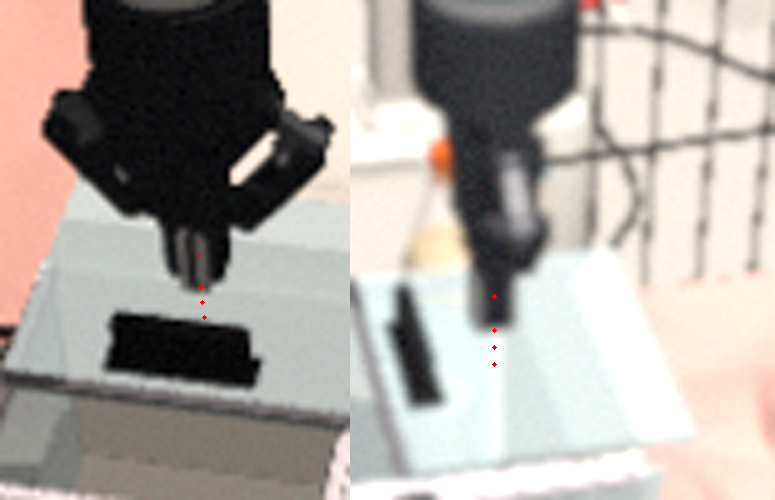

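View pics/z5w.png

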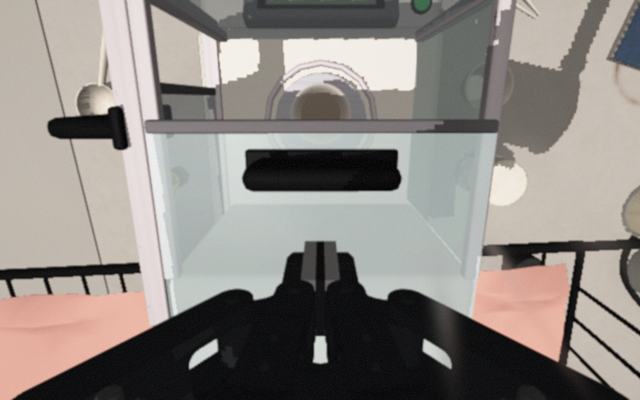

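Emit:
arm_command(
  steps=[
    [[0, 0, 0], [0, 0, -4], 255],
    [[0, 0, 0], [-8, 1, 0], 255],
    [[0, 0, 0], [-6, 0, 0], 255],
    [[0, 0, 0], [-5, 0, 0], 255],
    [[0, 0, 0], [-5, 1, 0], 255],
    [[0, 0, 0], [-5, 0, 0], 255],
    [[0, 0, 0], [-5, 0, 0], 255],
    [[0, 0, 0], [-5, 0, 0], 255],
  ],
)

```text
clock: 8.98
position: [0.6034, -0.091, 0.196]
ee_rot: [0.0, 0.027, 1.0, 0.0]
contact_force: [1.6, 0.8, 0.9]
width: -0.0003
```

```bash
python3 z.py pics/z6.png
```

```text
[ 0.60335819 -0.0910317   0.19596751] [1.61407584 0.83272205 0.86554396]
```

View pics/z6.png

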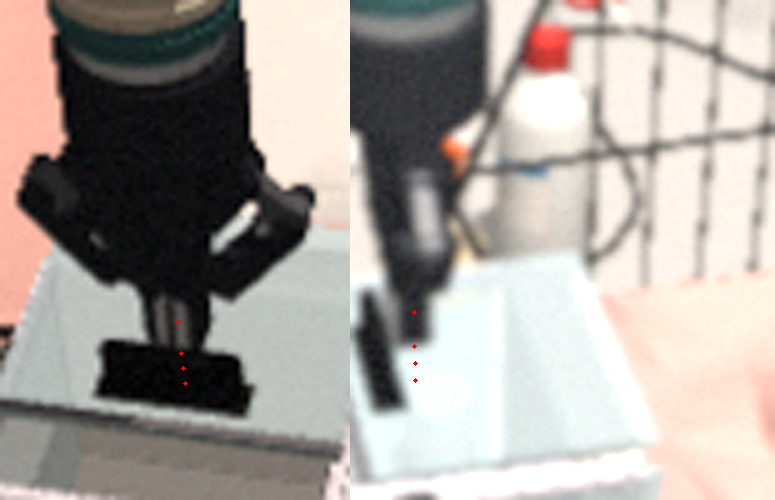

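Emit:
arm_command(
  steps=[
    [[0, 0, 0], [-5, 1, 0], 255],
    [[0, 0, 0], [-5, 0, 0], 255],
    [[0, 0, 0], [-5, 0, 0], 255],
    [[0, 0, 0], [-5, 0, 0], 255],
    [[0, 0, 0], [-5, 1, 0], 255],
    [[0, 0, 0], [-5, 0, 0], 255],
    [[0, 0, 0], [-3, 0, 0], 255],
    [[0, 0, 0], [0, 0, 0], 255],
  ],
)

```text
clock: 10.12
position: [0.5695, -0.0892, 0.1957]
ee_rot: [-0.001, 0.027, 1.0, 0.0]
contact_force: [0.4, -0.3, 0.8]
width: 0.0003
```

```bash
python3 z.py pics/z7.png
```

```text
[ 0.56952648 -0.08924607  0.19572804] [ 0.35674754 -0.29274147  0.78346092]
```

View pics/z7w.png

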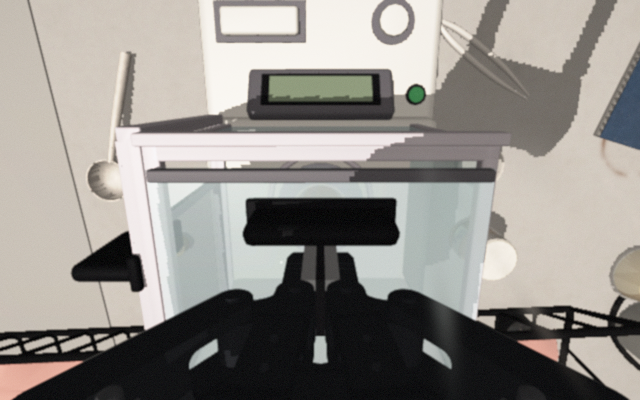

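Emit:
arm_command(
  steps=[
    [[0, 0, 0], [-4, 0, 0], 255],
    [[0, 0, 0], [-4, 0, 0], 255],
    [[0, 0, 0], [-2, 0, 0], 255],
    [[0, 0, 0], [0, 0, 0], 255],
  ],
)

```text
clock: 10.78
position: [0.5599, -0.0895, 0.1958]
ee_rot: [-0.0, 0.027, 1.0, -0.0]
contact_force: [0.5, 0.2, 0.4]
width: -0.0003
```

```bash
python3 z.py pics/z8.png
```

```text
[ 0.55988091 -0.08950494  0.19581101] [0.48592188 0.23166058 0.35557391]
```

View pics/z8w.png

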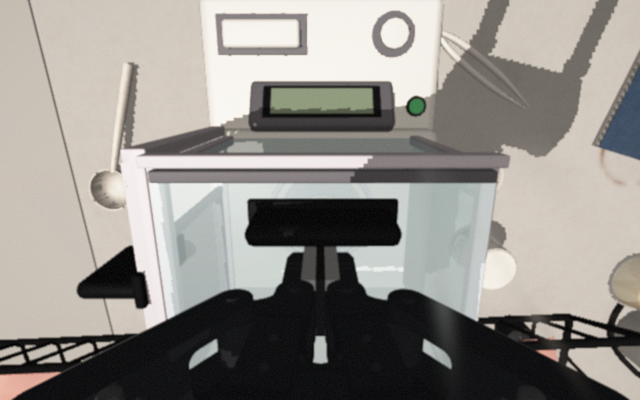

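Emit:
arm_command(
  steps=[
    [[0, 0, 0], [-1, 0, 0], 255],
    [[0, 0, 0], [-1, 0, 0], 255],
    [[0, 0, 0], [0, 0, 0], 255],
  ],
)

```text
clock: 11.3
position: [0.5587, -0.0896, 0.1958]
ee_rot: [0.0, 0.027, 1.0, -0.0]
contact_force: [1.0, -0.1, 0.2]
width: 0.0001
```

```bash
python3 - <<'E'
from h import *
print([telemetry.get_state()[k] for k in ("position","contact_force")])
cv2.imwrite("pics/w9.png",cv2.resize(imaging.get_image("wrist")[120:280,100:540],None,fx=1.8,fy=1.8,interpolation=cv2.INTER_CUBIC))
E
```

```text
[array([ 0.55870474, -0.08956293,  0.19575323]), array([ 1.01712731, -0.08204781,  0.19875537])]
```

View pics/w9.png

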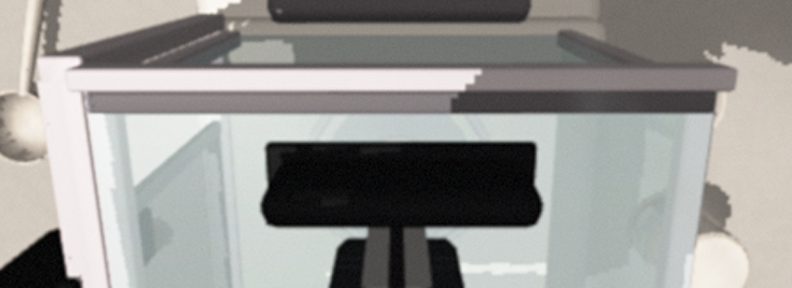

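Emit:
arm_command(
  steps=[
    [[0, 0, 0], [-1, 0, 0], 255],
    [[0, 0, 0], [-1, 0, 0], 255],
    [[0, 0, 0], [0, 0, 0], 255],
  ],
)

```text
clock: 11.72
position: [0.5588, -0.0896, 0.1959]
ee_rot: [0.003, 0.027, 1.0, -0.0]
contact_force: [6.4, -0.5, -3.6]
width: -0.0001
```

Emit:
arm_command(
  steps=[
    [[0, 0, 0], [6, 0, 0], 255],
    [[0, 0, 0], [8, 0, 0], 255],
    [[0, 0, 0], [0, 0, 30], 255],
    [[0, 0, 0], [0, 0, 30], 255],
    [[0, 0, 0], [12, -30, 0], 255],
    [[0, 0, 0], [13, -30, 0], 255],
    [[0, 0, 0], [13, -30, 0], 255],
    [[0, 0, 0], [13, -31, 0], 255],
    [[0, 0, 0], [0, 0, 0], 255],
    [[0, 0, 0], [0, 0, 0], 255],
  ],
)

```text
clock: 12.98
position: [0.6209, -0.2099, 0.2553]
ee_rot: [-0.001, 0.027, 1.0, 0.001]
contact_force: [0.1, 0.0, 0.9]
width: 0.0004
```

```bash
python3 - <<'E'
from h import *
print([telemetry.get_state()[k] for k in ("position","contact_force")])
cv2.imwrite("pics/w10.png",imaging.get_image("wrist"))
q=json.load(open("q.json"))
overlay("top",q[:3],q[3],0,"pics/t10.png",(240,80,400,220),5)
E
```

```text
[array([ 0.62085305, -0.20986713,  0.25534674]), array([0.12820858, 0.01486317, 0.92774156])]
```

View pics/w10.png

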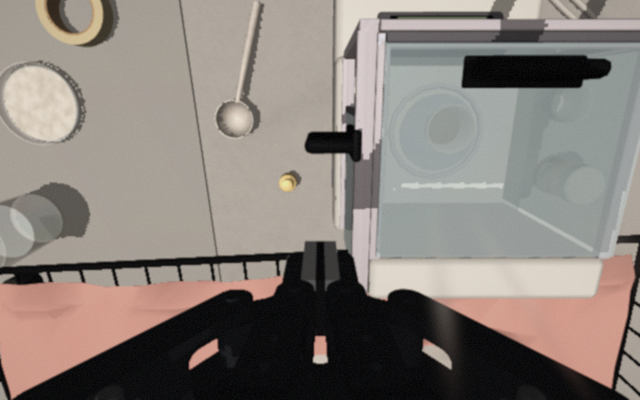

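View pics/t10.png

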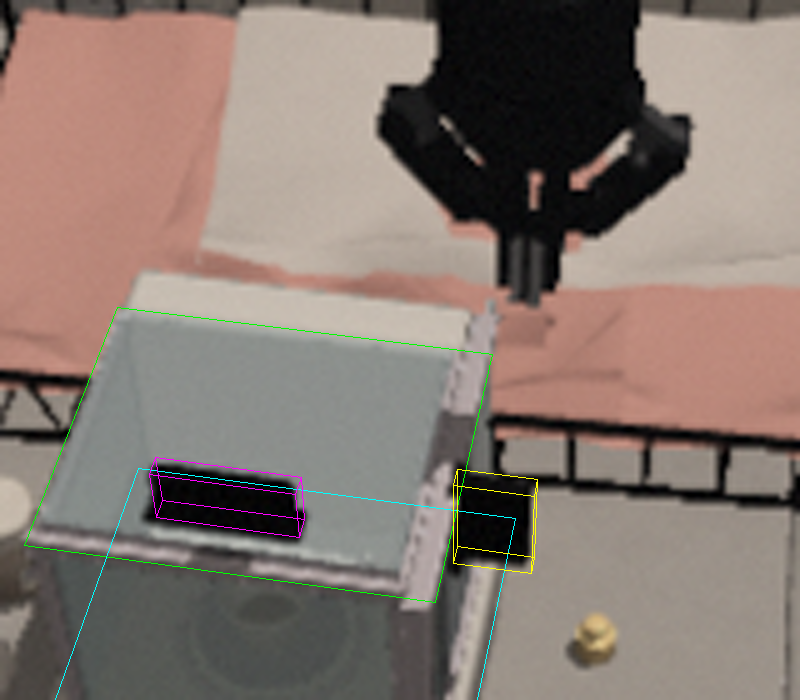

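Emit:
arm_command(
  steps=[
    [[0, 0, 0], [0, 0, -20], 255],
    [[0, 0, 0], [0, 0, -20], 255],
    [[0, 0, 0], [0, 0, -20], 255],
    [[0, 0, 0], [0, 0, -15], 255],
    [[0, 0, 0], [0, 0, -12], 255],
    [[0, 0, 0], [0, 0, -8], 255],
    [[0, 0, 0], [0, 0, 0], 255],
  ],
)

```text
clock: 13.95
position: [0.6211, -0.2103, 0.1603]
ee_rot: [-0.0, 0.027, 1.0, 0.0]
contact_force: [-0.7, -0.2, 0.1]
width: 0.0001
```

```bash
python3 - <<'E'
from h import *
print([telemetry.get_state()[k] for k in ("position","contact_force")])
cv2.imwrite("pics/w11.png",imaging.get_image("wrist"))
a=cv2.resize(imaging.get_image("top")[80:220,280:380],None,fx=4,fy=4,interpolation=cv2.INTER_CUBIC)
b=cv2.resize(imaging.get_image("scene")[110:250,280:380],None,fx=4,fy=4,interpolation=cv2.INTER_CUBIC)
cv2.imwrite("pics/z11.png",np.hstack([a,b]))
E
```

```text
[array([ 0.6211054 , -0.21028249,  0.16029268]), array([-0.68941146, -0.22228244,  0.11113283])]
```

View pics/w11.png

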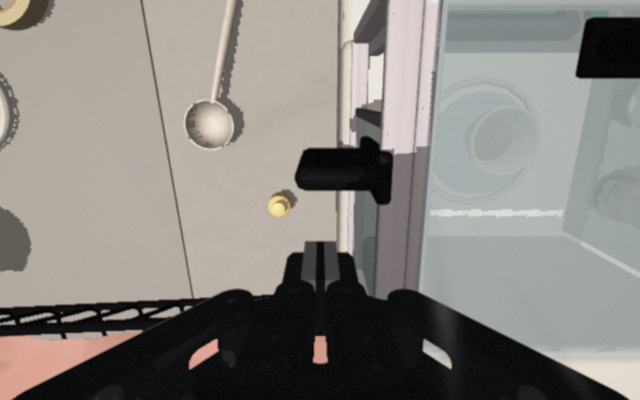

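View pics/z11.png

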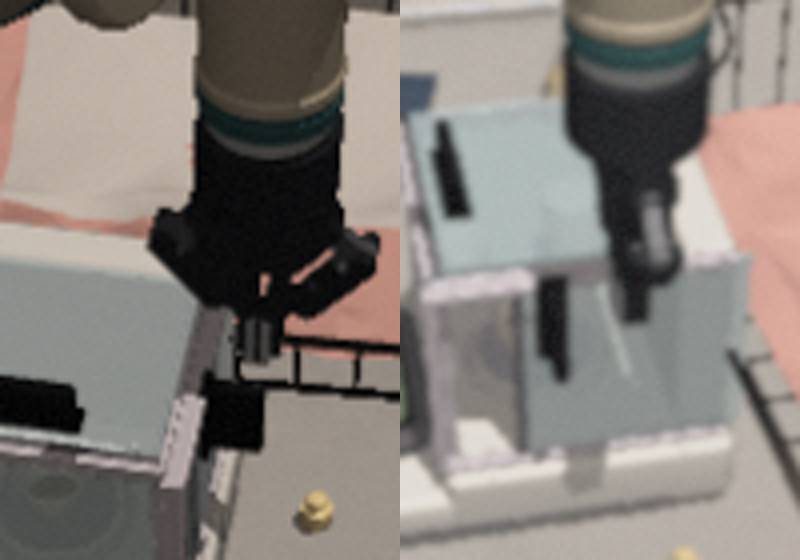

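Emit:
arm_command(
  steps=[
    [[0, 0, 0], [-6, 0, 0], 255],
    [[0, 0, 0], [-6, 1, 0], 255],
    [[0, 0, 0], [-5, 0, 0], 255],
    [[0, 0, 0], [-5, 0, 0], 255],
    [[0, 0, 0], [-5, 0, 0], 255],
    [[0, 0, 0], [-5, 1, 0], 255],
    [[0, 0, 0], [-5, 0, 0], 255],
    [[0, 0, 0], [-5, 0, 0], 255],
    [[0, 0, 0], [-5, 0, 0], 255],
    [[0, 0, 0], [-5, 1, 0], 255],
    [[0, 0, 0], [-5, 0, 0], 255],
    [[0, 0, 0], [-3, 0, 0], 255],
    [[0, 0, 0], [0, 0, 0], 255],
  ],
)

```text
clock: 15.72
position: [0.5606, -0.2073, 0.1606]
ee_rot: [-0.001, 0.027, 1.0, 0.0]
contact_force: [0.5, 0.2, -0.4]
width: -0.0004
```

```bash
python3 - <<'E'
from h import *
print([telemetry.get_state()[k] for k in ("position","contact_force")])
cv2.imwrite("pics/w12.png",imaging.get_image("wrist"))
E
```

```text
[array([ 0.56057497, -0.20726824,  0.1606132 ]), array([ 0.49045362,  0.17211647, -0.39151883])]
```

View pics/w12.png

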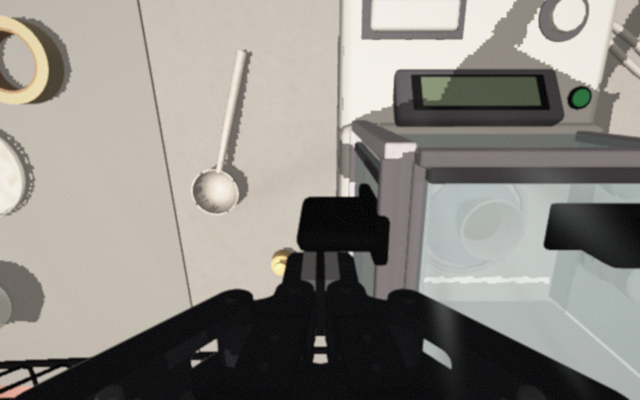

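Emit:
arm_command(
  steps=[
    [[0, 0, 0], [-3, 0, 0], 255],
    [[0, 0, 0], [-2, 0, 0], 255],
    [[0, 0, 0], [-1, 0, 0], 255],
    [[0, 0, 0], [-1, 0, 0], 255],
    [[0, 0, 0], [0, 0, 0], 255],
  ],
)

```text
clock: 16.4
position: [0.5541, -0.2074, 0.1607]
ee_rot: [-0.0, 0.027, 1.0, 0.0]
contact_force: [0.5, 0.2, -0.1]
width: -0.0002
```

Emit:
arm_command(
  steps=[
    [[0, 0, 0], [-1, 0, 0], 255],
    [[0, 0, 0], [-1, 0, 0], 255],
    [[0, 0, 0], [-1, 0, 0], 255],
    [[0, 0, 0], [0, 0, 0], 255],
  ],
)

```text
clock: 16.9
position: [0.5525, -0.2074, 0.1608]
ee_rot: [0.001, 0.027, 1.0, 0.0]
contact_force: [4.5, 1.0, -1.6]
width: -0.0001
```

Emit:
arm_command(
  steps=[
    [[0, 0, 0], [-1, 0, 0], 255],
    [[0, 0, 0], [0, 0, 0], 255],
  ],
)

```text
clock: 17.15
position: [0.5525, -0.2074, 0.1608]
ee_rot: [0.002, 0.027, 1.0, 0.0]
contact_force: [5.8, 1.3, -2.8]
width: 0.0003
```

Emit:
arm_command(
  steps=[
    [[0, 0, 0], [7, 0, 0], 255],
    [[0, 0, 0], [8, 0, 0], 255],
    [[0, 0, 0], [0, 0, 30], 255],
    [[0, 0, 0], [0, 0, 35], 255],
    [[0, 0, 0], [0, 0, 30], 255],
    [[0, 0, 0], [-25, 14, 0], 255],
    [[0, 0, 0], [-25, 14, 0], 255],
    [[0, 0, 0], [-25, 15, 0], 255],
    [[0, 0, 0], [-26, 15, 0], 255],
    [[0, 0, 0], [-28, 15, 0], 255],
    [[0, 0, 0], [0, 0, -20], 255],
    [[0, 0, 0], [0, 0, -30], 255],
    [[0, 0, 0], [0, 0, -30], 255],
    [[0, 0, 0], [0, 0, -30], 255],
    [[0, 0, 0], [0, 0, -25], 255],
    [[0, 0, 0], [0, 0, -25], 255],
    [[0, 0, 0], [0, 0, 0], 255],
    [[0, 0, 0], [0, 0, 0], 255],
  ],
)

```text
clock: 19.4
position: [0.437, -0.1348, 0.0965]
ee_rot: [0.0, 0.027, 1.0, -0.0]
contact_force: [0.4, 1.2, 0.8]
width: 0.0001
```

```bash
python3 - <<'E'
from h import *
s=telemetry.get_state();print([s[k] for k in ("position","contact_force")])
q=json.load(open("q.json"))
print(b2w(q[:3],(-.152,-.05,.0515)))
im=imaging.get_image("wrist")
overlay("wrist",q[:3],0,0,"pics/w13.png",(0,0,640,400),1.25,im)
overlay("top",q[:3],0,0,"pics/t13.png",(220,110,400,290),4)
overlay("scene",q[:3],0,0,"pics/s13.png",(230,120,390,260),4)
E
```

```text
[array([ 0.43695566, -0.13484268,  0.09653189]), array([0.36089566, 1.19875179, 0.84183157])]
[[ 0.437035   -0.13382472  0.0515    ]]
```

View pics/w13.png

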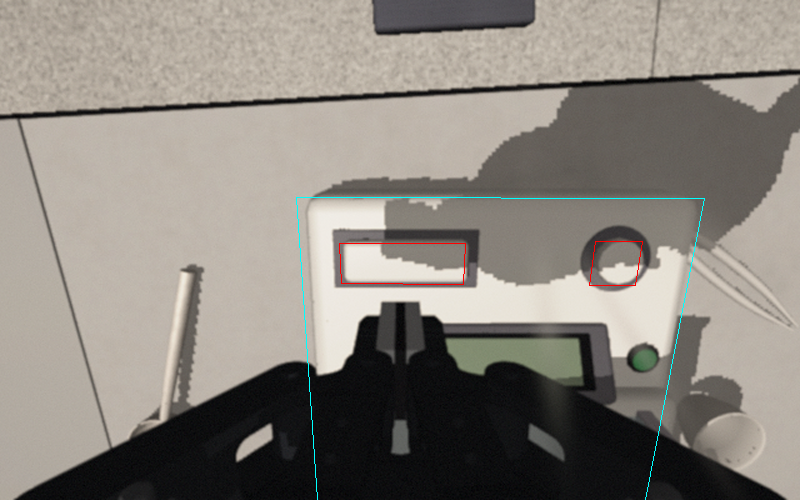

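View pics/t13.png

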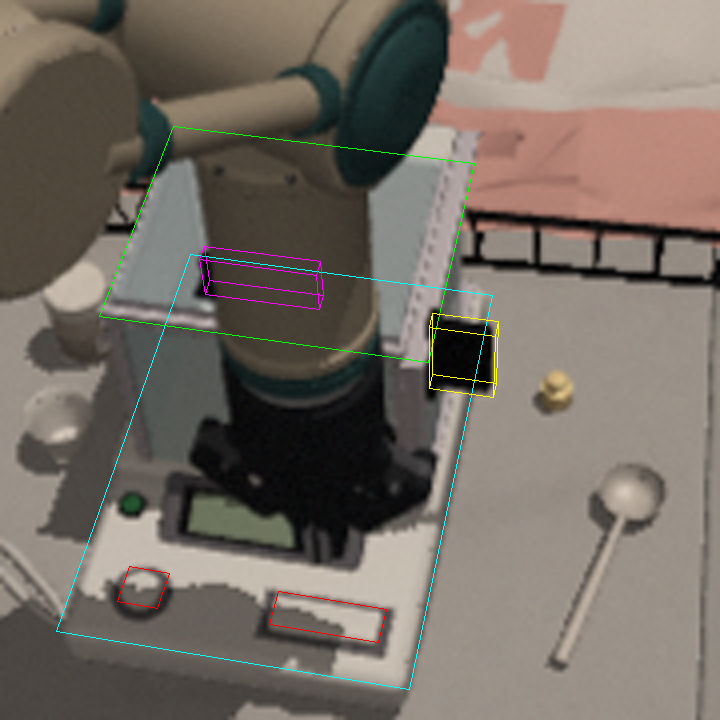

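View pics/s13.png

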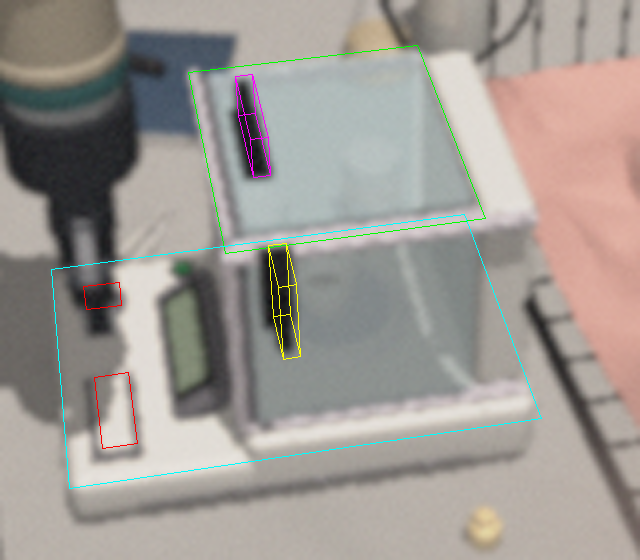

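Emit:
arm_command(
  steps=[
    [[0, 0, 0], [0, 1, -20], 255],
    [[0, 0, 0], [0, 0, -15], 255],
    [[0, 0, 0], [0, 0, -10], 255],
    [[0, 0, 0], [0, 0, -8], 255],
    [[0, 0, 0], [0, 0, 0], 255],
    [[0, 0, 0], [0, 0, 0], 255],
  ],
)

```text
clock: 20.3
position: [0.4367, -0.1336, 0.0431]
ee_rot: [0.0, 0.027, 1.0, -0.0]
contact_force: [-0.3, 0.4, 0.1]
width: -0.0001
```

```bash
cat > k.py <<'E'
from h import *
import sys
s=telemetry.get_state();print([s[k] for k in ("position","contact_force")])
cv2.imwrite(sys.argv[1],np.hstack([cv2.resize(imaging.get_image("scene")[160:240,230:310],None,fx=5,fy=5,interpolation=cv2.INTER_CUBIC),cv2.resize(imaging.get_image("top")[210:290,260:340],None,fx=5,fy=5,interpolation=cv2.INTER_CUBIC)]))
E
python3 k.py pics/k1.png
```

```text
[array([ 0.43672136, -0.13362755,  0.04308409]), array([-0.33417252,  0.3592745 ,  0.05230844])]
```

View pics/k1.png

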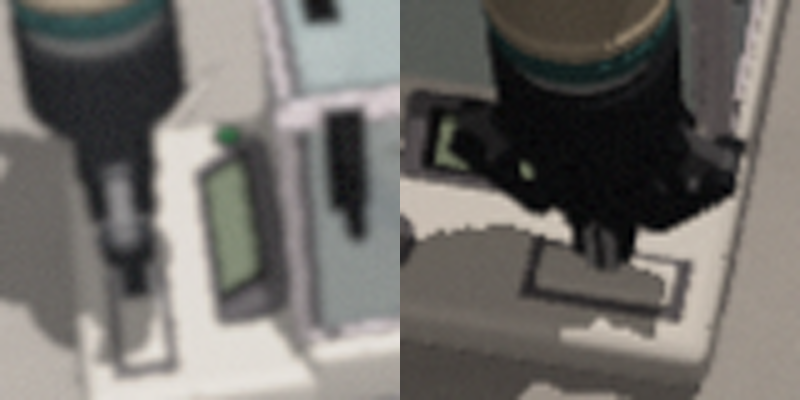

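Tip hovers ~12 mm above the key, centred. Creep down.

Emit:
arm_command(
  steps=[
    [[0, 0, 0], [0, 0, -3], 255],
    [[0, 0, 0], [0, 0, -3], 255],
    [[0, 0, 0], [0, 0, -2], 255],
    [[0, 0, 0], [0, 0, 0], 255],
  ],
)

```text
clock: 20.9
position: [0.4361, -0.1334, 0.0345]
ee_rot: [-0.0, 0.027, 1.0, 0.0]
contact_force: [-0.6, 0.9, -0.7]
width: -0.0001
```

Emit:
arm_command(
  steps=[
    [[0, 0, 0], [0, 0, -1], 255],
    [[0, 0, 0], [0, 0, -1], 255],
    [[0, 0, 0], [0, 0, 0], 255],
  ],
)

```text
clock: 21.28
position: [0.4363, -0.1334, 0.0327]
ee_rot: [-0.0, 0.027, 1.0, 0.0]
contact_force: [-0.4, -0.6, 0.1]
width: 0.0
```

Emit:
arm_command(
  steps=[
    [[0, 0, 0], [0, 0, -1], 255],
    [[0, 0, 0], [0, 0, -1], 255],
    [[0, 0, 0], [0, 0, 0], 255],
  ],
)

```text
clock: 21.65
position: [0.4363, -0.1334, 0.0306]
ee_rot: [-0.0, 0.027, 1.0, 0.0]
contact_force: [-0.7, -0.4, -0.4]
width: 0.0002
```

Emit:
arm_command(
  steps=[
    [[0, 0, 0], [0, 0, -1], 255],
    [[0, 0, 0], [0, 0, -1], 255],
    [[0, 0, 0], [0, 0, 0], 255],
  ],
)

```text
clock: 22.02
position: [0.4363, -0.1334, 0.0286]
ee_rot: [-0.0, 0.027, 1.0, 0.0]
contact_force: [-0.1, -0.1, -0.2]
width: 0.0
```

```bash
python3 k.py pics/k2.png
```

```text
[array([ 0.43625757, -0.1333935 ,  0.02863169]), array([-0.08434769, -0.1171136 , -0.23079949])]
```

View pics/k2.png

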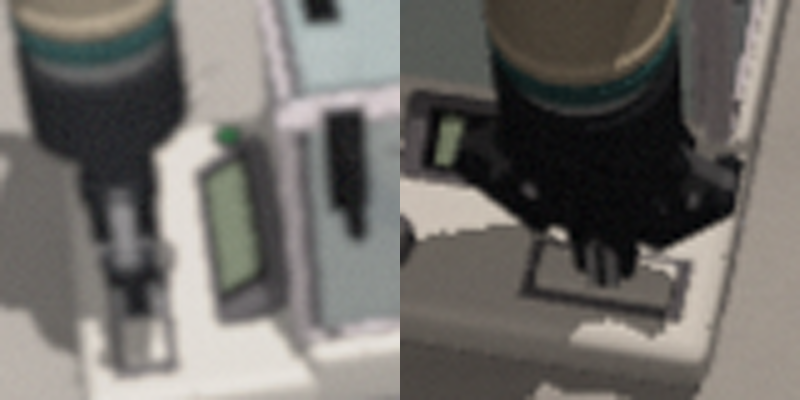

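Emit:
arm_command(
  steps=[
    [[0, 0, 0], [0, 0, -1], 255],
    [[0, 0, 0], [0, 0, -1], 255],
    [[0, 0, 0], [0, 0, 0], 255],
  ],
)

```text
clock: 22.5
position: [0.4364, -0.1334, 0.0268]
ee_rot: [0.0, 0.027, 1.0, 0.0]
contact_force: [-0.4, 0.3, 1.2]
width: -0.0
```

Emit:
arm_command(
  steps=[
    [[0, 0, 0], [0, 0, -1], 255],
    [[0, 0, 0], [0, 0, -1], 255],
    [[0, 0, 0], [0, 0, 0], 255],
  ],
)

```text
clock: 22.88
position: [0.4364, -0.1334, 0.0248]
ee_rot: [0.0, 0.027, 1.0, 0.0]
contact_force: [-0.7, 0.5, 3.0]
width: 0.0
```

Emit:
arm_command(
  steps=[
    [[0, 0, 0], [0, 0, -1], 255],
    [[0, 0, 0], [0, 0, -1], 255],
    [[0, 0, 0], [0, 0, 0], 255],
  ],
)

```text
clock: 23.25
position: [0.4364, -0.1334, 0.0229]
ee_rot: [0.0, 0.027, 1.0, 0.0]
contact_force: [-0.1, 0.6, 5.6]
width: 0.0001
```

Emit:
arm_command(
  steps=[
    [[0, 0, 0], [0, 0, -1], 255],
    [[0, 0, 0], [0, 0, 0], 255],
    [[0, 0, 0], [0, 0, 0], 255],
  ],
)

```text
clock: 23.62
position: [0.4364, -0.1335, 0.0228]
ee_rot: [0.0, 0.027, 1.0, -0.0]
contact_force: [-2.1, 2.0, 13.9]
width: 0.0001
```

Key bottomed (position stopped, 13.9 N). Release and withdraw.

Emit:
arm_command(
  steps=[
    [[0, 0, 0], [0, 0, 3], 255],
    [[0, 0, 0], [0, 0, 6], 255],
    [[0, 0, 0], [0, 0, 20], 255],
    [[0, 0, 0], [0, 0, 30], 255],
    [[0, 0, 0], [0, 0, 30], 255],
    [[0, 0, 0], [0, 0, 30], 255],
    [[0, 0, 0], [-15, 30, 30], 255],
    [[0, 0, 0], [-15, 30, 30], 255],
    [[0, 0, 0], [-15, 35, 30], 255],
    [[0, 0, 0], [-15, 35, 20], 255],
    [[0, 0, 0], [-15, 40, 0], 255],
    [[0, 0, 0], [-10, 40, 0], 255],
    [[0, 0, 0], [-10, 40, 0], 255],
    [[0, 0, 0], [0, 40, 0], 255],
    [[0, 0, 0], [0, 40, 0], 255],
    [[0, 0, 0], [0, 0, 0], 255],
    [[0, 0, 0], [0, 0, 0], 255],
  ],
)

```text
clock: 25.75
position: [0.341, 0.196, 0.2504]
ee_rot: [-0.0, 0.027, 1.0, -0.001]
contact_force: [0.1, -0.5, -1.1]
width: -0.0001
```

```bash
python3 - <<'E'
from h import *
s=telemetry.get_state();print([s[k] for k in ("position","contact_force","clock")])
q=json.load(open("q.json"))
overlay("top",q[:3],0,0,"pics/t14.png",(220,110,400,290),4)
overlay("scene",q[:3],0,0,"pics/s14.png",(230,120,390,260),4)
E
```

```text
[array([0.34103699, 0.19604725, 0.25037663]), array([ 0.08591986, -0.53987109, -1.13815948]), 25.75]
```

View pics/t14.png

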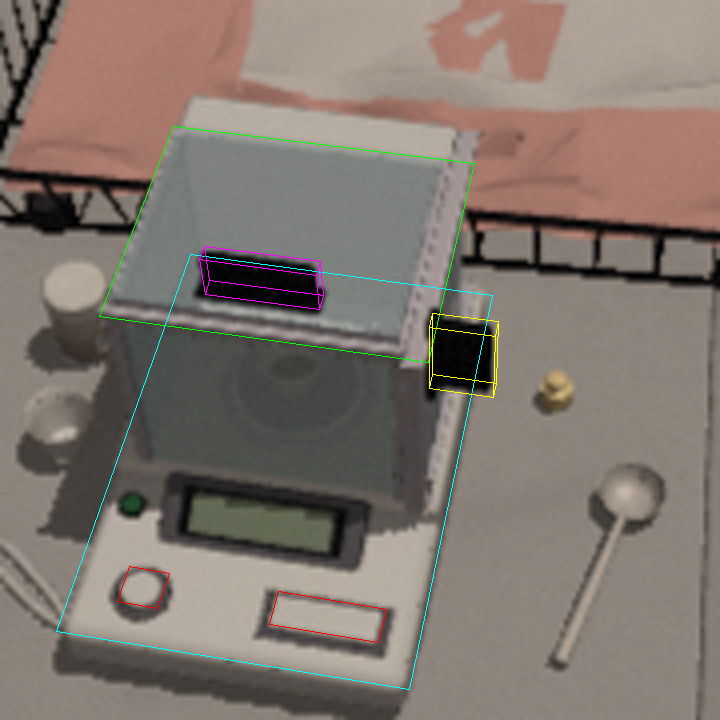

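View pics/s14.png

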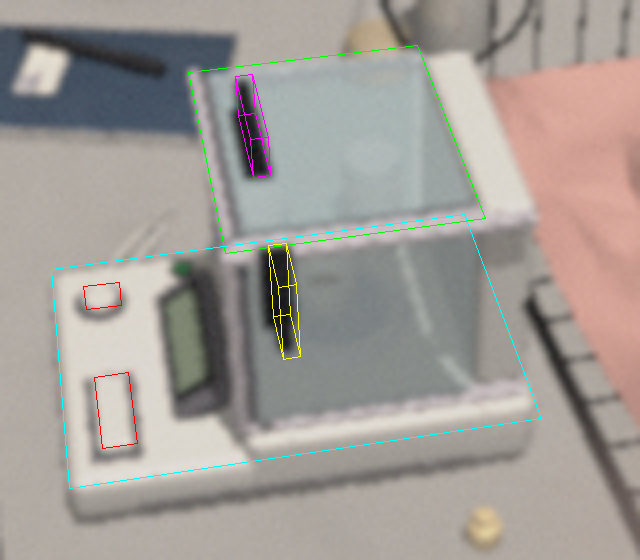

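Both handles sit at the modelled shut positions, the tare key is up, and the bystanders are where they were at the start.

```bash
python3 -c "
from rig import manip;print(manip.sign_off())"
```

```text
the job is handed in; nothing more can be done
None
```

The balance is tared as asked, and the job is handed in at about 26 s of the 51 s allowed. I pushed the top door shut, then the side door, each from behind its handle with the closed fingertips. After that I pressed the tare key to its stop and let it come up.

**Doors:** Each one stopped moving while the push force rose, to about 6.4 N for the top door and 5.8 N for the side door. In the last top and scene pictures both handles line up with their shut positions to within a pixel or two.

**Tare key:** It reached its stop after about 4 mm of travel. The last step pressed on the stop with 13.9 N, which is more than the 4.8 N needed. In the last pictures the key is up again.

**Other things:** I did not go near the on/off key. In the last pictures the crucible, jar, scoop, weight and spare crucible look unmoved by eye, and the arm stands clear of everything.

**What disagreed:** With the gripper shut, the fingertips end roughly 20 mm (15–25 mm by eye) short of the reported TCP. I saw this in the pictures, and a first slow pass over the top handle touched nothing. All later heights were set by pictures and force instead.

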